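# Put the fragile sensor modules away in the dry box

## Task

Put all the sensor modules on the mat away in the dry box: lift the loose lid off by its knob and lay it flat on the mat clear of the box, stand each module upright, lens up, in an empty foam pocket of its own, and only when all are in put the lid back on so that it sits closed and flat. The modules are fragile: never squeeze them with more than 10 N a finger, and lower each one right down into its pocket before letting go instead of dropping or pressing it in. Leave the desiccant canister in its pocket, and the other things on the bench where they are.

Things in the scene. Friction and masses are not known exactly. Their poses are not given: they have to be found in the camera images.
- box: Fixed black dry box on the mat, outside 242 x 122 x 62 mm, walls 5 mm, open at the top under its loose lid. Origin: centre of its underside (mat top, 2 mm above the work surface); x along the long side, y along the short, z up. In it six foam pockets, two rows of three, 70 mm apart along x, 52 along y: fingers have room beside a module when they close along the long side.
- pocket0 (a point): Centre of the floor of foam pocket 0 (at x -70, y +26, z 8 mm in the box's frame); axes as the box.
- pocket1 (a point): Centre of the floor of foam pocket 1 (at x +0, y +26, z 8 mm in the box's frame); axes as the box.
- pocket2 (a point): Centre of the floor of foam pocket 2 (at x +70, y +26, z 8 mm in the box's frame); axes as the box.
- pocket3 (a point): Centre of the floor of foam pocket 3 (at x -70, y -26, z 8 mm in the box's frame); axes as the box.
- pocket4 (a point): Centre of the floor of foam pocket 4 (at x +0, y -26, z 8 mm in the box's frame); axes as the box.
- pocket5 (a point): Centre of the floor of foam pocket 5 (at x +70, y -26, z 8 mm in the box's frame); axes as the box.
- lid: Loose lid: grey plate 248 x 128 x 5 mm over a black plug 222 x 102 x 6 mm (5 mm play all round in the box mouth), with a central orange block knob 22 mm along x, 40 along y, from 11 to 41 mm above the origin. Origin: centre of the plug's underside; x along the long side, z up. About 0.22 kg. Closed, its origin is 56 mm above the box's. The mat left (+y) of the modules is clear for it.
- module0: Fragile optical sensor module: white ceramic block 34 x 34 mm and 38 mm tall with a brass band near the foot, and an amber glass lens on top reaching 44 mm. Starts upright on the mat. Origin: centre of its underside; z up, towards the lens; x and y square to its sides. About 70 g. May be absent.
- module1: Fragile optical sensor module: white ceramic block 34 x 34 mm and 38 mm tall with a brass band near the foot, and an amber glass lens on top reaching 44 mm. Starts upright on the mat. Origin: centre of its underside; z up, towards the lens; x and y square to its sides. About 70 g. May be absent.
- module2: Fragile optical sensor module: white ceramic block 34 x 34 mm and 38 mm tall with a brass band near the foot, and an amber glass lens on top reaching 44 mm. Starts upright on the mat. Origin: centre of its underside; z up, towards the lens; x and y square to its sides. About 70 g. May be absent.
- module3: Fragile optical sensor module: white ceramic block 34 x 34 mm and 38 mm tall with a brass band near the foot, and an amber glass lens on top reaching 44 mm. Starts upright on the mat. Origin: centre of its underside; z up, towards the lens; x and y square to its sides. About 70 g. May be absent.
- module4: Fragile optical sensor module: white ceramic block 34 x 34 mm and 38 mm tall with a brass band near the foot, and an amber glass lens on top reaching 44 mm. Starts upright on the mat. Origin: centre of its underside; z up, towards the lens; x and y square to its sides. About 70 g. May be absent.
- canister0: Green desiccant canister with a paper band, 36 mm diameter, 38 mm tall, standing in pocket 0 of the box when present; exactly one of the six canisters is present. Origin: centre of its underside; z up. It stays where it is.
- canister1: Green desiccant canister with a paper band, 36 mm diameter, 38 mm tall, standing in pocket 1 of the box when present; exactly one of the six canisters is present. Origin: centre of its underside; z up. It stays where it is.
- canister2: Green desiccant canister with a paper band, 36 mm diameter, 38 mm tall, standing in pocket 2 of the box when present; exactly one of the six canisters is present. Origin: centre of its underside; z up. It stays where it is.
- canister3: Green desiccant canister with a paper band, 36 mm diameter, 38 mm tall, standing in pocket 3 of the box when present; exactly one of the six canisters is present. Origin: centre of its underside; z up. It stays where it is.
- canister4: Green desiccant canister with a paper band, 36 mm diameter, 38 mm tall, standing in pocket 4 of the box when present; exactly one of the six canisters is present. Origin: centre of its underside; z up. It stays where it is.
- canister5: Green desiccant canister with a paper band, 36 mm diameter, 38 mm tall, standing in pocket 5 of the box when present; exactly one of the six canisters is present. Origin: centre of its underside; z up. It stays where it is.
- meter: Bystander: red and black hand multimeter lying on the mat, 90 x 190 x 55 mm, long side along y. Origin: centre of its underside.
- spool: Bystander: white spool of dark red wire standing on the mat, 70 mm diameter, 48 mm tall. Origin: centre of its underside.
- organiser: Bystander: flat clear parts organiser, 90 x 120 x 32 mm. Origin: centre of its underside.
- foam: The pink foam insert inside the box, 231 x 111 x 11 mm, fixed, with six square pockets 45 x 45 mm, 8 mm deep. Origin: centre of its underside, 5 mm above the box's; its top is 16 mm above the box's origin; axes as the box.

How it is judged (in metres and radians):
On the way, in this order (a step that is already met when the one before it is completed fails the run):
1. the lid is off and lies flat on the mat, clear of the box and released (height (world z) of lid below 0.007 m and angle between lid's own z axis and vertical below 0.06 rad and horizontal distance between lid and box above 0.1 m and contact force between the fingers and lid below 0.1 N and linear speed of lid below 0.03 m/s), for 0.2 s.
2. every module stands in a foam pocket of its own, released, with the lid still off the box (((horizontal distance between module0 and pocket0 below 0.01 m and z of module0 in the frame of pocket0 below 0.004 m) or (horizontal distance between module0 and pocket1 below 0.01 m and z of module0 in the frame of pocket1 below 0.004 m) or (horizontal distance between module0 and pocket2 below 0.01 m and z of module0 in the frame of pocket2 below 0.004 m) or (horizontal distance between module0 and pocket3 below 0.01 m and z of module0 in the frame of pocket3 below 0.004 m) or (horizontal distance between module0 and pocket4 below 0.01 m and z of module0 in the frame of pocket4 below 0.004 m) or (horizontal distance between module0 and pocket5 below 0.01 m and z of module0 in the frame of pocket5 below 0.004 m)) and angle between each of module0, module1, module2, module3, module4's own z axis and vertical below 0.1 rad and contact force between the fingers and module0 below 0.1 N and linear speed of each of module0, module1, module2, module3, module4 below 0.03 m/s and ((horizontal distance between module1 and pocket0 below 0.01 m and z of module1 in the frame of pocket0 below 0.004 m) or (horizontal distance between module1 and pocket1 below 0.01 m and z of module1 in the frame of pocket1 below 0.004 m) or (horizontal distance between module1 and pocket2 below 0.01 m and z of module1 in the frame of pocket2 below 0.004 m) or (horizontal distance between module1 and pocket3 below 0.01 m and z of module1 in the frame of pocket3 below 0.004 m) or (horizontal distance between module1 and pocket4 below 0.01 m and z of module1 in the frame of pocket4 below 0.004 m) or (horizontal distance between module1 and pocket5 below 0.01 m and z of module1 in the frame of pocket5 below 0.004 m)) and contact force between the fingers and module1 below 0.1 N and ((horizontal distance between module2 and pocket0 below 0.01 m and z of module2 in the frame of pocket0 below 0.004 m) or (horizontal distance between module2 and pocket1 below 0.01 m and z of module2 in the frame of pocket1 below 0.004 m) or (horizontal distance between module2 and pocket2 below 0.01 m and z of module2 in the frame of pocket2 below 0.004 m) or (horizontal distance between module2 and pocket3 below 0.01 m and z of module2 in the frame of pocket3 below 0.004 m) or (horizontal distance between module2 and pocket4 below 0.01 m and z of module2 in the frame of pocket4 below 0.004 m) or (horizontal distance between module2 and pocket5 below 0.01 m and z of module2 in the frame of pocket5 below 0.004 m)) and contact force between the fingers and module2 below 0.1 N and ((horizontal distance between module3 and pocket0 below 0.01 m and z of module3 in the frame of pocket0 below 0.004 m) or (horizontal distance between module3 and pocket1 below 0.01 m and z of module3 in the frame of pocket1 below 0.004 m) or (horizontal distance between module3 and pocket2 below 0.01 m and z of module3 in the frame of pocket2 below 0.004 m) or (horizontal distance between module3 and pocket3 below 0.01 m and z of module3 in the frame of pocket3 below 0.004 m) or (horizontal distance between module3 and pocket4 below 0.01 m and z of module3 in the frame of pocket4 below 0.004 m) or (horizontal distance between module3 and pocket5 below 0.01 m and z of module3 in the frame of pocket5 below 0.004 m)) and contact force between the fingers and module3 below 0.1 N and ((horizontal distance between module4 and pocket0 below 0.01 m and z of module4 in the frame of pocket0 below 0.004 m) or (horizontal distance between module4 and pocket1 below 0.01 m and z of module4 in the frame of pocket1 below 0.004 m) or (horizontal distance between module4 and pocket2 below 0.01 m and z of module4 in the frame of pocket2 below 0.004 m) or (horizontal distance between module4 and pocket3 below 0.01 m and z of module4 in the frame of pocket3 below 0.004 m) or (horizontal distance between module4 and pocket4 below 0.01 m and z of module4 in the frame of pocket4 below 0.004 m) or (horizontal distance between module4 and pocket5 below 0.01 m and z of module4 in the frame of pocket5 below 0.004 m)) and contact force between the fingers and module4 below 0.1 N and horizontal distance between lid and box above 0.1 m), for 0.2 s.
At the end, for the whole second after the job is handed in: Every module present stands upright (within 0.1 rad) on the floor of a foam pocket (within 10 mm of its centre, at most 4 mm above its floor), released and at rest; the lid lies closed on the box: within 11 mm of centre, 0.09 rad of square, 0.03 rad of level and 3 mm of its closed height (((horizontal distance between module0 and pocket0 below 0.01 m and z of module0 in the frame of pocket0 below 0.004 m) or (horizontal distance between module0 and pocket1 below 0.01 m and z of module0 in the frame of pocket1 below 0.004 m) or (horizontal distance between module0 and pocket2 below 0.01 m and z of module0 in the frame of pocket2 below 0.004 m) or (horizontal distance between module0 and pocket3 below 0.01 m and z of module0 in the frame of pocket3 below 0.004 m) or (horizontal distance between module0 and pocket4 below 0.01 m and z of module0 in the frame of pocket4 below 0.004 m) or (horizontal distance between module0 and pocket5 below 0.01 m and z of module0 in the frame of pocket5 below 0.004 m)) and angle between each of module0, module1, module2, module3, module4's own z axis and vertical below 0.1 rad and contact force between the fingers and module0 below 0.1 N and linear speed of each of module0, module1, module2, module3, module4, lid below 0.03 m/s and ((horizontal distance between module1 and pocket0 below 0.01 m and z of module1 in the frame of pocket0 below 0.004 m) or (horizontal distance between module1 and pocket1 below 0.01 m and z of module1 in the frame of pocket1 below 0.004 m) or (horizontal distance between module1 and pocket2 below 0.01 m and z of module1 in the frame of pocket2 below 0.004 m) or (horizontal distance between module1 and pocket3 below 0.01 m and z of module1 in the frame of pocket3 below 0.004 m) or (horizontal distance between module1 and pocket4 below 0.01 m and z of module1 in the frame of pocket4 below 0.004 m) or (horizontal distance between module1 and pocket5 below 0.01 m and z of module1 in the frame of pocket5 below 0.004 m)) and contact force between the fingers and module1 below 0.1 N and ((horizontal distance between module2 and pocket0 below 0.01 m and z of module2 in the frame of pocket0 below 0.004 m) or (horizontal distance between module2 and pocket1 below 0.01 m and z of module2 in the frame of pocket1 below 0.004 m) or (horizontal distance between module2 and pocket2 below 0.01 m and z of module2 in the frame of pocket2 below 0.004 m) or (horizontal distance between module2 and pocket3 below 0.01 m and z of module2 in the frame of pocket3 below 0.004 m) or (horizontal distance between module2 and pocket4 below 0.01 m and z of module2 in the frame of pocket4 below 0.004 m) or (horizontal distance between module2 and pocket5 below 0.01 m and z of module2 in the frame of pocket5 below 0.004 m)) and contact force between the fingers and module2 below 0.1 N and ((horizontal distance between module3 and pocket0 below 0.01 m and z of module3 in the frame of pocket0 below 0.004 m) or (horizontal distance between module3 and pocket1 below 0.01 m and z of module3 in the frame of pocket1 below 0.004 m) or (horizontal distance between module3 and pocket2 below 0.01 m and z of module3 in the frame of pocket2 below 0.004 m) or (horizontal distance between module3 and pocket3 below 0.01 m and z of module3 in the frame of pocket3 below 0.004 m) or (horizontal distance between module3 and pocket4 below 0.01 m and z of module3 in the frame of pocket4 below 0.004 m) or (horizontal distance between module3 and pocket5 below 0.01 m and z of module3 in the frame of pocket5 below 0.004 m)) and contact force between the fingers and module3 below 0.1 N and ((horizontal distance between module4 and pocket0 below 0.01 m and z of module4 in the frame of pocket0 below 0.004 m) or (horizontal distance between module4 and pocket1 below 0.01 m and z of module4 in the frame of pocket1 below 0.004 m) or (horizontal distance between module4 and pocket2 below 0.01 m and z of module4 in the frame of pocket2 below 0.004 m) or (horizontal distance between module4 and pocket3 below 0.01 m and z of module4 in the frame of pocket3 below 0.004 m) or (horizontal distance between module4 and pocket4 below 0.01 m and z of module4 in the frame of pocket4 below 0.004 m) or (horizontal distance between module4 and pocket5 below 0.01 m and z of module4 in the frame of pocket5 below 0.004 m)) and contact force between the fingers and module4 below 0.1 N and horizontal distance between lid and box below 0.011 m and z of lid in the frame of box between 0.053 and 0.059 m and angle between the x axis of lid and the x axis of box, either way round below 0.09 rad and angle between lid's own z axis and vertical below 0.03 rad); the robot touches nothing.
It fails at once if a module is squeezed or pushed by the fingers with more than 13 N on a finger (26 N in all) (contact force between the fingers and module0 above 26 N or contact force between the fingers and module1 above 26 N or contact force between the fingers and module2 above 26 N or contact force between the fingers and module3 above 26 N or contact force between the fingers and module4 above 26 N).
It fails at once if a module is dropped into the box: in free fall over the box, its foot more than 12 mm above the pocket floors ((contact force between module0 and anything else below 0.02 N and z of module0 in the frame of box above 0.02 m and x of module0 in the frame of box between -0.121 and 0.121 m and y of module0 in the frame of box between -0.061 and 0.061 m) or (contact force between module1 and anything else below 0.02 N and z of module1 in the frame of box above 0.02 m and x of module1 in the frame of box between -0.121 and 0.121 m and y of module1 in the frame of box between -0.061 and 0.061 m) or (contact force between module2 and anything else below 0.02 N and z of module2 in the frame of box above 0.02 m and x of module2 in the frame of box between -0.121 and 0.121 m and y of module2 in the frame of box between -0.061 and 0.061 m) or (contact force between module3 and anything else below 0.02 N and z of module3 in the frame of box above 0.02 m and x of module3 in the frame of box between -0.121 and 0.121 m and y of module3 in the frame of box between -0.061 and 0.061 m) or (contact force between module4 and anything else below 0.02 N and z of module4 in the frame of box above 0.02 m and x of module4 in the frame of box between -0.121 and 0.121 m and y of module4 in the frame of box between -0.061 and 0.061 m)).
It fails at once if a module is pressed hard into the foam (over 20 N) (contact force between any of module0, module1, module2, module3, module4 and foam above 20 N).
It fails at once if the desiccant canister is moved out of its place (over 15 mm) (distance of any of canister0, canister1, canister2, canister3, canister4, canister5 from where it was at the start of the episode above 0.015 m).
It fails at once if a bystander (multimeter, spool, organiser) is moved more than 30 mm (distance of any of meter, spool, organiser from where it was at the start of the episode above 0.03 m).
Of module0, module1, module2, module3, module4 only 3 to 5 are there at a start; the rules pass over those that are not, and their reading is None.
Of canister0, canister1, canister2, canister3, canister4, canister5 only 1 to 1 are there at a start; the rules pass over those that are not, and their reading is None.
At some moment in a run one of module0, module1, module2, module3, module4 may be knocked a few centimetres aside while the robot is not near it.
It also fails if it takes over 210 s, if anything falls off the work surface, if the arm or the gripper's body presses on something with over 40 N, if the wrist force passes 120 N, or if a joint passes its speed limit or range.

## Robot

A 7-joint arm with a two-finger parallel gripper is mounted at the origin on the work surface. World frame = base frame: x ahead of the robot, y to its left, z up, the work surface at z = 0. Lengths are in mm, angles in rad, forces in N, time in s.
With the tool pointing down it reaches from about 425 to 875 mm from the base axis. Payload 8.4 kg.
Tool frame: the origin (TCP) lies on the centre line of the jaws, within the pads' length; the fingertips stand 22 mm ahead of it and the grasp point (between the pads) lies 3 mm ahead of it (tcp_to_tips is the distance from the TCP to the fingertips, in mm); z points along the fingers, y is the line along which they close (so a half turn about z gives the same grasp; the last joint's range is limited). The gripper opens to 87 mm and grips with 3 to 60 N. Pads are 19 mm wide; open, the fingers measure 117 mm over their backs; the gripper's body (75 mm by 190 mm) begins 51 mm behind the grasp point.
Start: joints at [-1.38, 0.333, 0.04, 1.465, -0.013, 1.343, -0.059], TCP at [185.746, 622.867, 244.546] pointing down, gripper open.
Joint ranges: [-2.58, 2.58], [-0.38, 2.09], [-1.3, 1.39], [0.25, 2.4], [-1.5, 4.64], [0.08, 2.09], [-2.65, 2.65]. Speed limits (rad/s): [2.22, 2.22, 2.79, 2.79, 3.14, 3.14, 3.14].

## Interface

Orientations are given as a unit quaternion [x, y, z, w].
In Python, from workcell import read_state, snapshot, camera_info, job_done, tcp_to_tips gives the robot as it stands.
- The arm moves only by the tool play_rows, never from a script. Its argument "plan" is a list of rows, each a list of 5 numbers: the opening, from 0 (shut) to 1 (fully open), then the shift along the tool's x, y, z in cm, then the turn about the tool's z in degrees. In form: [[jaw, x, y, z, yaw], ...]. A call has 1 to 8 rows; each row is the pose to reach, as a shift and turn from the pose commanded when the call began, along the tool's axes at that moment; what a row does not reach only later rows make up. A row lasts 1/8 s, in which the tool goes at most 62.5 mm and 10.7 degrees, less where a joint would pass 70% of its speed; a pose out of reach is approached as far as the arm can. A call with a gripper value outside its range is refused whole. The fingers move at their own pace and stop on an object; "squeeze" is the grip in N (left out, the last holds). Time passes only in rows, so rows that repeat a pose let the fingers close. It gives the time, the measured TCP pose, the force, the opening and the grip force at its end, in the units of the state.
- read_state(): the state, without advancing time (a new reading comes with each control period).
- snapshot(name): name is "side" or "top" or "wrist"; returns (picture, depth): 480x640x3 uint8, blue, green, red; 480x640 float32, mm along the optical axis (not along the pixel's ray), 0 where there is no reading.
- camera_info(name): a dict with "fovy" (degrees; the focal length in pixels is half the picture's height over the tangent of half this angle, whatever the lens; pixels are square), "cx", "cy" (the principal point, pixels), "k1" (the pictures are not rectified: a ray, as slopes to the right and down, at radius r is drawn at 1 + k1 r^2 times it, then the intrinsics apply), "camera_from_world" (4x4, takes a point from world to camera coordinates); the wrist camera has in their place "hand_eye" (4x4, takes a point from camera to tool coordinates, whose origin is the TCP and whose axes are the flange's). Camera axes: x right, y up, looking along -z (the intrinsics and any distortion apply to the point x, -y, -z); pixel columns grow to the right and rows downward; lengths in mm; the calibration is good to about 2 mm. A picture is of the moment at which its call begins: read the wrist's pose just before it. camera_info takes no time and is no camera call.
- job_done(): hands the job in; it is judged then, once.
The state is a dict: "time": time; "joints": joint angles; "joint_velocities": joint speeds; "tau": joint torques, N m; "tcp_pos": TCP position; "ee_rot": TCP orientation; "ft_force": force on the tool from outside, world axes, zero at the start; "wrist_torque": the same for the moment, N m; "width": finger opening in mm; "grip_force": force on a finger pad.
Only numpy, scipy, OpenCV 4.12 (cv2) and the standard library are available. Lean on these libraries where they do the work, as an engineer would, in place of code of your own. Each camera call takes 0.05 s, during which the arm holds its last target. There are 200 camera calls.

## Working session

There is one attempt and no reset: what is moved stays moved. The work goes in short steps, Python scripts to look and compute and a tool call to move; the robot and the scene stay as the last step left them, time stands still between calls to the robot, and variables do not carry over. Pictures are saved under pics/ and viewed, at most 14 in all, crops included, and the job is handed in when it is done.

Besides the shell and the picture viewer there is one more tool, called after "Request:" as name([rows], argument=value, ...), one row to a line, values as JSON. play_rows: Moves the arm, as the interface text tells. Its arguments: {"type":"object","properties":{"plan":{"type":"array"},"squeeze":{"type":"number"}},"required":["plan"]}

```bash
mkdir -p pics; cat > h.py <<'E'
import numpy as np, cv2
from workcell import *
from scipy.spatial.transform import Rotation as R
def cam(name,st=None):
    c=camera_info(name); f=240/np.tan(np.radians(c["fovy"])/2)
    if name=="wrist":
        T=np.eye(4);T[:3,:3]=R.from_quat(st["ee_rot"]).as_matrix();T[:3,3]=st["tcp_pos"]
        W=T@np.array(c["hand_eye"])
    else: W=np.linalg.inv(np.array(c["camera_from_world"]))
    return f,c["cx"],c["cy"],c["k1"],W
def cloud(name,dep,st=None):
    f,cx,cy,k1,W=cam(name,st)
    v,u=np.mgrid[0:480,0:640].astype(float)
    K=np.array([[f,0,cx],[0,f,cy],[0,0,1]]);
    p=cv2.undistortPoints(np.stack([u.ravel(),v.ravel()],1)[:,None],K,np.array([k1,0,0,0.]))[:,0].reshape(480,640,2)
    P=np.stack([p[...,0]*dep,-p[...,1]*dep,-dep,np.ones_like(dep)],-1)
    return (P@W.T)[...,:3]
E
python3 - <<'E'
from h import *
s=read_state();print(s)
for n in("top","side","wrist"):
    i,d=snapshot(n);cv2.imwrite(f"pics/{n}0.png",i);np.save(n+"0.npy",d);print(camera_info(n)); 
    C=cloud(n,d,s); print(C[240,320],C[100,100],C[400,500])
E
```

```text
{'time': 0.0, 'joints': array([-1.38017322,  0.33389113,  0.03989712,  1.46624694, -0.01342641,
        1.34330956, -0.05848166]), 'joint_velocities': array([ 0.00027768, -0.00038005, -0.00235592, -0.00038422, -0.00014084,
        0.00023527, -0.00029238]), 'tau': array([ 6.38471174e-04, -6.56368732e+01,  1.33576009e+00, -4.03807747e+01,
       -5.98426606e-02,  4.43869655e-02,  1.54612840e-04]), 'tcp_pos': array([185.66737034, 622.47305918, 243.68425844]), 'ee_rot': array([ 1.44418017e-01,  9.89516450e-01, -7.91196331e-04, -7.03657398e-05]), 'ft_force': array([ 0.36926288,  0.77308717, -0.20158005]), 'wrist_torque': array([-0.01662961, -0.06638558, -0.00578563]), 'grip_force': 0.0, 'width': 87.38976225873613}
{'fovy': 43.561546920073475, 'cx': 329.23747455920346, 'cy': 229.5171277390635, 'k1': 0.03994821313813419, 'camera_from_world': array([[-1.22838508e-02, -9.99917342e-01, -3.79695126e-03,
         2.01809785e+01],
       [ 9.78953170e-01, -1.27997480e-02,  2.03683227e-01,
        -5.89338289e+02],
       [-2.03714991e-01, -1.21502310e-03,  9.79029482e-01,
        -1.25501092e+03
[... 701 characters left out ...]
29048  83.45442111   3.00317027] [262.91400293 836.95125623 145.22802057] [ 744.68951354 -463.43619046    2.69115694]
{'fovy': 60.3110433130157, 'cx': 317.27363760708624, 'cy': 242.76675313381836, 'k1': -0.0918049148544737, 'hand_eye': array([[-6.31567245e-04,  9.55196889e-01,  2.95970447e-01,
         8.27704942e+01],
       [ 9.99999737e-01,  4.97353528e-04,  5.28757307e-04,
         6.08098596e-01],
       [ 3.57865389e-04,  2.95970703e-01, -9.55196951e-01,
        -1.41928672e+02],
       [ 0.00000000e+00,  0.00000000e+00,  0.00000000e+00,
         1.00000000e+00]])}
[217.90305572 615.62624854   3.51174509] [ 33.22374679 461.59456767   2.38152361] [188.31266013 672.7177873  297.0273413 ]
```

View pics/top0.png

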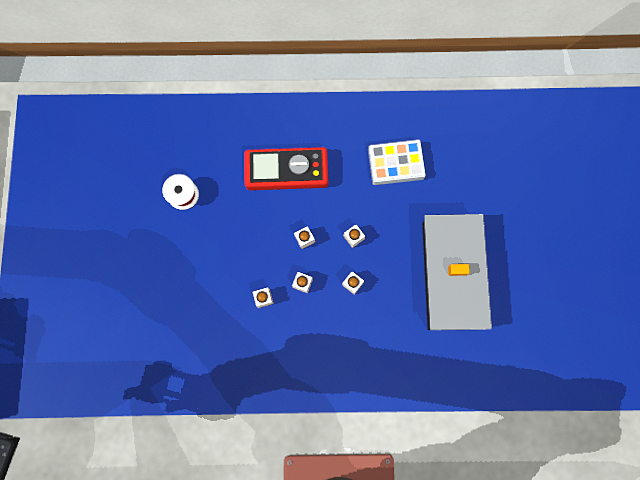

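View pics/side0.png

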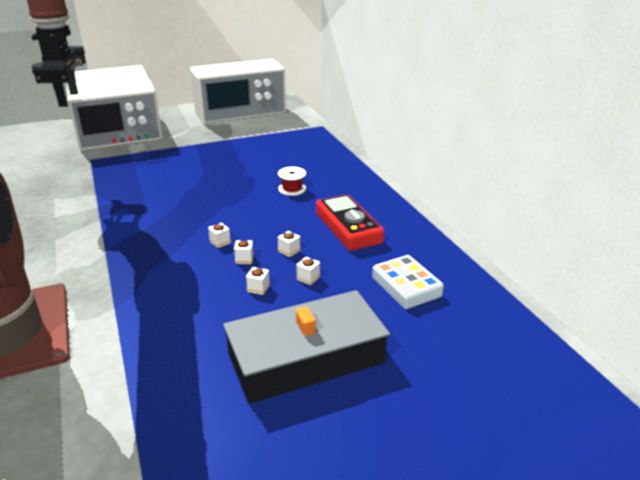

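Five modules (top view pixels (305,236), (354,235), (302,281), (352,282), (262,297)), box with lid at (458,270), knob at (459,268); free mat left of the modules.

```bash
cat >> h.py <<'E'
def rect(P):
    (c,sz,a)=cv2.minAreaRect(P[:,:2].astype(np.float32)); 
    b=cv2.boxPoints((c,sz,a)); e=b[1]-b[0]; e2=b[2]-b[1]
    if np.linalg.norm(e2)>np.linalg.norm(e): e=e2
    return np.round(c,1),np.round(sorted(sz),1),round(float(np.degrees(np.arctan2(e[1],e[0]))),1)
def blobs(C,mask,minn=30):
    n,l,st,_=cv2.connectedComponentsWithStats(mask.astype(np.uint8))
    return [C[l==k] for k in range(1,n) if st[k,4]>=minn]
def mods(C,zr=(32,55)):
    out=[]
    for P in blobs(C,(C[...,2]>zr[0])&(C[...,2]<zr[1])): out.append((rect(P),len(P),round(float(np.median(P[:,2])),1)))
    return out
E
python3 - <<'E'
from h import *
for n in("top","side"):
    C=cloud(n,np.load(n+"0.npy")); m=(C[...,0]>350)&(C[...,0]<850)&(abs(C[...,1])<550)
    D=C.copy(); D[~m]=0
    print(n,"mat",np.median(C[m][:,2]))
    for o in mods(D): print(o)
    print("lid",[rect(P) + (np.median(P[:,2]),) for P in blobs(D,(D[...,2]>60)&(D[...,2]<78),300)])
    print("knob",[rect(P)+ (np.median(P[:,2]),) for P in blobs(D,(D[...,2]>92)&(D[...,2]<110),10)])
    print("all",[rect(P)+ (P[:,2].max(),) for P in blobs(D,(D[...,2]>12),60)])
E
```

```text
top mat 2.19717480019699
((array([ 754.9, -143.8]), array([ 88. , 118.5]), -84.1), 1334, 34.7)
((array([742.2, 109.1]), array([ 92. , 188.9]), -88.8), 3012, 44.0)
((array([688.5, 350.6]), array([67.4, 70.2]), 43.6), 726, 49.4)
((array([582.6, -42.9]), array([34.3, 34.6]), -54.6), 236, 41.1)
((array([580.1,  68.3]), array([34.2, 34.2]), 28.0), 236, 40.8)
((array([479.4,  73.4]), array([34.1, 34.3]), -22.3), 242, 41.1)
((array([477. , -38.3]), array([33.8, 35.1]), -38.8), 246, 40.8)
((array([447.3, 160.2]), array([34.1, 34.3]), 15.7), 248, 40.9)
lid [(array([ 495.7, -259.2]), array([129.1, 248. ]), 0.3, np.float64(68.74241462054238))]
knob [(array([ 494. , -258.8]), array([22.1, 40.1]), 88.6, np.float64(98.25993065548141))]
all [(array([ 755. , -144.6]), array([ 91.7, 120.5]), -84.1, np.float64(42.60227445619785)), (array([742.2, 109.3]), array([ 92.6, 189.2]), -88.6, np.float64(60.971422400444226)), (array([688.5, 350.4]), array([67.4, 70.7]), 44.8, np.float64(57.69752667789362)), (array([ 495.7, -259.2]), array([129.1, 248. ]), 0.3, np.float64(105.09433574296258)), (array([582.6, -42
[... 1271 characters left out ...]
64(54.4897763102864)), (array([738.4, 107.8]), array([ 91. , 197.1]), -88.6, np.float64(60.06970565132292)), (array([444.4, 159.9]), array([36.9, 38.9]), -73.7, np.float64(48.02260441224735)), (array([576.8,  68.6]), array([36.9, 39.9]), -62.6, np.float64(48.43886981588537)), (array([476.2,  71.8]), array([34.6, 38.1]), 68.5, np.float64(48.09446335822622)), (array([ 751.6, -145.4]), array([ 90.7, 123.2]), -83.9, np.float64(38.15477191737557)), (array([579.7, -43.6]), array([36.2, 38.5]), 35.6, np.float64(48.4523122382426)), (array([474.9, -38.8]), array([35.6, 39. ]), 49.0, np.float64(46.815356824568994)), (array([ 493.3, -258.4]), array([134.1, 249.4]), 0.3, np.float64(101.77647767626888))]
```

```bash
cat >> h.py <<'E'
def plan(*wps):
    """wps: (x,y,z,ang deg of tool y in world, or None)"""
    s=read_state(); M=R.from_quat(s["ee_rot"]).as_matrix()
    y0=np.degrees(np.arctan2(M[1,1],M[0,1])); print("t",round(s["time"],2),"tcp",np.round(s["tcp_pos"],1),"yang",round(y0,1),"w",round(s["width"],1),"tilt",round(np.degrees(np.arccos(-M[2,2])),2))
    for x,y,z,a in wps:
        d=M.T@(np.array([x,y,z])-s["tcp_pos"])/10
        t=0 if a is None else -((a-y0+90)%180-90)
        print((x,y,z,a),"->",np.round(d,2),round(t,1))
E
python3 -c "
from h import *
plan((500,300,244,None),(500,300,244,0),(494.5,-259,170,0))"
```

```text
t 0.15 tcp [185.7 622.6 243.9] yang 73.4 w 86.9 tilt 0.07
(500, 300, 244, None) -> [-3.934e+01 -2.193e+01  2.000e-02] 0
(500, 300, 244, 0) -> [-3.934e+01 -2.193e+01  2.000e-02] 73.4
(494.5, -259, 170, 0) -> [-54.79 -75.64   7.49] 73.4
```

Request:
play_rows([
  [1, -5, -2.8, 0, 9],
  [1, -10, -5.6, 0, 18],
  [1, -15, -8.4, 0, 27],
  [1, -20, -11.2, 0, 36],
  [1, -25, -14, 0, 45],
  [1, -30, -16.8, 0, 54],
  [1, -35, -19.5, 0, 64],
  [1, -39.3, -21.9, 0, 73.4],
], squeeze=20)

```text
time: 1.15
tcp_pos: [501.0, 298.7, 244.5]
ee_rot: [0.709, 0.705, -0.0, 0.0]
ft_force: [0.8, 0.3, -0.0]
width: 86.8
grip_force: 0.0
```

```bash
python3 -c "
from h import *
plan((494.5,-259,170,0))"
```

```text
t 1.15 tcp [501.  298.7 244.5] yang -0.4 w 86.8 tilt 0.01
(494.5, -259, 170, 0) -> [-55.77  -0.29   7.46] -0.4
```

Request:
play_rows([
  [1, -6, 0, 0, 0],
  [1, -12, 0, 0, 0],
  [1, -18, 0, 0, 0],
  [1, -24, 0, 0, 0],
  [1, -30, 0, 0, 0],
  [1, -36, 0, 0, 0],
  [1, -42, 0, 0, 0],
  [1, -48, 0, 1, 0],
])

```text
time: 2.15
tcp_pos: [499.8, -181.1, 235.2]
ee_rot: [0.707, 0.707, 0.001, 0.001]
ft_force: [0.6, -0.2, 0.2]
width: 87.0
grip_force: 0.0
```

Request:
play_rows([
  [1, -4, -0.2, 1, 0],
  [1, -7.8, -0.5, 2, 0],
  [1, -7.8, -0.5, 2, 0],
  [1, -7.8, -0.5, 2, 0],
  [1, -7.8, -0.5, 2, 0],
])

```text
time: 2.78
tcp_pos: [495.2, -256.0, 214.7]
ee_rot: [0.706, 0.708, 0.0, -0.0]
ft_force: [0.2, -0.0, -1.3]
width: 86.9
grip_force: 0.0
```

```bash
python3 - <<'E'
from h import *
s=read_state();i,d=snapshot("wrist");C=cloud("wrist",d,s);cv2.imwrite("pics/w1.png",i)
K=(C[...,2]>93)&(C[...,2]<105);L=(C[...,2]>64)&(C[...,2]<75)
hsv=cv2.cvtColor(i,cv2.COLOR_BGR2HSV);o=(hsv[...,0]>8)&(hsv[...,0]<28)&(hsv[...,1]>150)
print([rect(P)+(len(P),np.median(P[:,2])) for P in blobs(C,K&o)],[rect(P) for P in blobs(C,L,500)])
plan((494.5,-259,94,0))
E
```

```text
[(array([ 493.3, -258.3]), array([21.5, 40.1]), -89.2, 1945, np.float64(100.52528021985245))] [(array([ 493. , -258.9]), array([128.5, 248.9]), 0.2)]
t 2.83 tcp [ 495.2 -256.1  214.8] yang 0.1 w 86.6 tilt 0.04
(494.5, -259, 94, 0) -> [-0.29 -0.08 12.08] 0.1
```

Request:
play_rows([
  [1, -0.27, -0.17, 4, 0],
  [1, -0.27, -0.17, 8, 0],
  [1, -0.27, -0.17, 11, 0],
  [1, -0.27, -0.17, 12, 0],
  [1, -0.27, -0.17, 12, 0],
  [0, -0.27, -0.17, 12, 0],
  [0, -0.27, -0.17, 12, 0],
  [0, -0.27, -0.17, 12, 0],
], squeeze=25)

```text
time: 3.82
tcp_pos: [493.4, -260.1, 95.2]
ee_rot: [0.707, 0.707, 0.0, 0.0]
ft_force: [0.5, 0.7, -0.3]
width: 64.5
grip_force: 0.0
```

Request:
play_rows([
  [0, 0, 0, 0, 0],
  [0, 0, 0, 0, 0],
  [0, 0, 0, 0, 0],
  [0, 0, 0, 0, 0],
])

```text
time: 4.32
tcp_pos: [493.0, -260.0, 94.6]
ee_rot: [0.707, 0.707, -0.0, -0.0]
ft_force: [-0.4, -0.7, 0.2]
width: 25.1
grip_force: 0.0
```

```bash
python3 -c "
from h import *
plan((494.5,-259,190,0))"
```

```text
t 4.33 tcp [ 493.  -260.    94.6] yang -0.0 w 25.1 tilt 0.0
(494.5, -259, 190, 0) -> [ 0.1   0.15 -9.54] -0.0
```

Request:
play_rows([
  [0, 0, 0, 0, 0],
  [0, 0, 0, 0, 0],
  [0, 0, 0, 0, 0],
  [0, 0, 0, -1, 0],
  [0, 0, 0, -3, 0],
  [0, 0, 0, -6, 0],
  [0, 0, 0, -9, 0],
  [0, 0, 0, -10, 0],
])

```text
time: 5.32
tcp_pos: [493.8, -260.7, 197.3]
ee_rot: [0.707, 0.707, 0.001, 0.001]
ft_force: [0.1, 0.3, -2.2]
width: 21.8
grip_force: 25.0
```

```bash
python3 - <<'E'
from h import *
s=read_state();print(s["grip_force"],s["width"],s["ft_force"])
i,d=snapshot("top");C=cloud("top",d);cv2.imwrite("pics/t1.png",i[150:400,150:560])
m=(C[...,0]>350)&(C[...,0]<660)&(abs(C[...,1])<210);D=C.copy();D[~m]=0
for o in mods(D):print(o)
plan((500,335,194.6,0))
E
```

```text
24.995694933459163 21.796020858543447 [ 0.13517165  0.2599161  -2.24094758]
((array([ 495.2, -200.1]), array([  2.5, 241.3]), 0.2), 185, 44.6)
((array([582.3, -43. ]), array([34.5, 34.5]), -54.5), 235, 40.8)
((array([580.3,  68.4]), array([34.1, 34.6]), 27.8), 235, 41.1)
((array([479.4,  73.3]), array([34.1, 34.2]), -22.8), 241, 40.4)
((array([477.1, -38.2]), array([34. , 34.3]), 50.9), 246, 40.9)
((array([446.9, 160.2]), array([34. , 34.1]), -74.3), 246, 41.0)
t 5.38 tcp [ 493.9 -260.6  197.3] yang -0.0 w 21.8 tilt 0.2
(500, 335, 194.6, 0) -> [59.56  0.6   0.24] -0.0
```

View pics/t1.png

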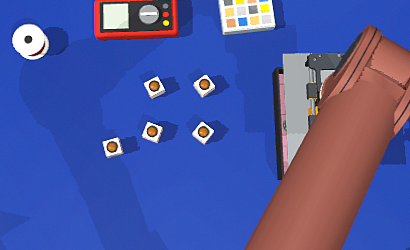

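The crop shows the lid lifted (box rim showing at (280,120)), modules unmoved.

Request:
play_rows([
  [0, 3, 0, 0, 0],
  [0, 7, 0, 0, 0],
  [0, 12, 0, 0, 0],
  [0, 17, 0, 0, 0],
  [0, 22, 0, 0, 0],
  [0, 27, 0, 0, 0],
  [0, 31, 0, 0, 0],
  [0, 34, 0, 0, 0],
])

```text
time: 6.38
tcp_pos: [492.3, 81.9, 193.8]
ee_rot: [0.707, 0.708, -0.0, -0.0]
ft_force: [-0.5, -0.3, -2.1]
width: 21.9
grip_force: 25.0
```

Request:
play_rows([
  [0, 4, 0, 0, 0],
  [0, 9, 0, 0, 0],
  [0, 14, 0, 0, 0],
  [0, 19, 0, 2, 0],
  [0, 23, 0.3, 5, 0],
  [0, 25.5, 0.6, 8, 0],
  [0, 25.5, 0.6, 10, 0],
  [0, 25.5, 0.6, 10, 0],
])

```text
time: 7.38
tcp_pos: [498.1, 333.1, 92.5]
ee_rot: [0.707, 0.707, -0.002, 0.0]
ft_force: [0.1, -1.4, -1.2]
width: 22.0
grip_force: 25.0
```

```bash
python3 -c "
from h import *
plan((500,335,38.5,0));print(read_state()['ft_force'])"
```

```text
t 7.38 tcp [498.1 333.1  92.5] yang -0.0 w 22.0 tilt 0.26
(500, 335, 38.5, 0) -> [0.21 0.21 5.4 ] -0.0
[ 0.14231941 -1.41138794 -1.16405346]
```

Request:
play_rows([
  [0, 0, 0, 2, 0],
  [0, 0, 0, 3.5, 0],
  [0, 0, 0, 4.5, 0],
  [0, 0, 0, 5, 0],
  [0, 0, 0, 5.3, 0],
  [0, 0, 0, 5.4, 0],
  [0, 0, 0, 5.4, 0],
])

```text
time: 8.25
tcp_pos: [499.2, 335.1, 40.8]
ee_rot: [0.707, 0.707, 0.0, 0.0]
ft_force: [0.4, -0.3, -1.1]
width: 22.2
grip_force: 25.0
```

```bash
python3 -c "
from h import *
plan((500,335,38.5,0));print(read_state()['ft_force'])"
```

```text
t 8.25 tcp [499.2 335.1  40.8] yang -0.0 w 22.2 tilt 0.02
(500, 335, 38.5, 0) -> [-0.01  0.08  0.23] -0.0
[ 0.37831214 -0.27288453 -1.14097252]
```

Request:
play_rows([
  [0, 0, 0, 0.15, 0],
  [0, 0, 0, 0.2, 0],
  [0, 0, 0, 0.25, 0],
  [0, 0, 0, 0.25, 0],
])

```text
time: 8.75
tcp_pos: [499.1, 335.0, 38.5]
ee_rot: [0.707, 0.707, 0.0, -0.0]
ft_force: [-3.7, -2.0, 5.9]
width: 21.6
grip_force: 25.0
```

Request:
play_rows([
  [1, 0, 0, 0, 0],
  [1, 0, 0, 0, 0],
  [1, 0, 0, 0, 0],
  [1, 0, 0, 0, 0],
  [1, 0, 0, 0, 0],
  [1, 0, 0, 0, 0],
  [1, 0, 0, 0, 0],
  [1, 0, 0, 0, 0],
])

```text
time: 9.75
tcp_pos: [499.1, 335.0, 38.1]
ee_rot: [0.707, 0.707, -0.0, -0.0]
ft_force: [-0.0, 0.4, 0.5]
width: 85.3
grip_force: 0.0
```

Request:
play_rows([
  [1, 0, 0, -5, 0],
  [1, 0, 0, -10, 0],
  [1, 0, 0, -15, 0],
  [1, -6, 0, -20, 0],
  [1, -12, 0, -20, 0],
  [1, -18, 0, -20, 0],
  [1, -18, 0, -20, 0],
])

```text
time: 10.62
tcp_pos: [499.6, 150.0, 238.8]
ee_rot: [0.71, 0.705, 0.001, 0.0]
ft_force: [0.3, 0.9, 0.0]
width: 86.7
grip_force: 0.0
```

```bash
python3 - <<'E'
from h import *
i,d=snapshot("top");C=cloud("top",d);cv2.imwrite("pics/t2.png",i)
m=(C[...,0]>350)&(C[...,0]<660)&(abs(C[...,1])<210);D=C.copy();D[~m]=0
for o in mods(D):print(o)
D=C.copy();D[(C[...,1]>-180)]=0
print("foam/box",[rect(P) for P in blobs(D,(D[...,2]>9)&(D[...,2]<80),500)])
print("canister",[rect(P)+(np.median(P[:,2]),) for P in blobs(D,(D[...,2]>40)&(D[...,2]<55),50)])
plan()
E
```

```text
((array([ 494.3, -200.3]), array([  2.2, 241.9]), 0.0), 185, 43.8)
((array([582.6, -43. ]), array([34.2, 34.3]), -54.4), 234, 41.1)
((array([580.3,  68.5]), array([34.2, 35.3]), 28.5), 234, 40.9)
((array([479.3,  73.5]), array([34. , 34.2]), -22.4), 245, 40.7)
((array([477.2, -38.5]), array([33.9, 34.7]), -39.8), 244, 41.5)
foam/box [(array([ 499.9, -260.5]), array([124. , 256.6]), -0.3)]
canister [(array([ 516.5, -306.8]), array([ 97.5, 251.5]), 25.2, np.float64(47.15912416658273)), (array([ 493.1, -234. ]), array([33.8, 35. ]), 61.7, np.float64(47.667137610576674))]
t 10.68 tcp [499.4 151.8 238.6] yang -0.3 w 87.3 tilt 0.07
```

View pics/t2.png

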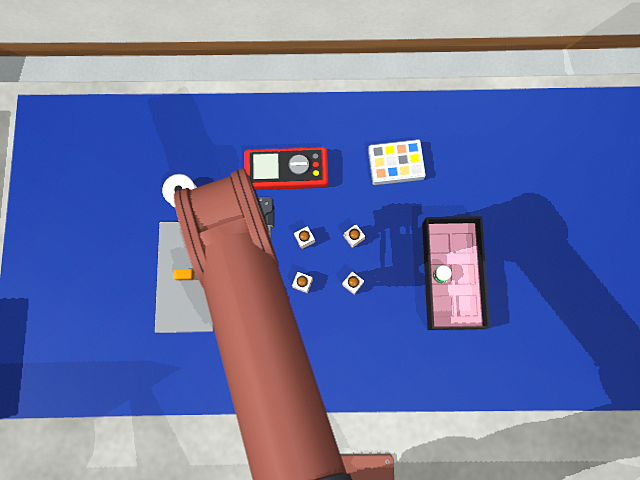

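Canister stands in the middle pocket of the left row (pixel (443,273)); lid flat at (183,274). Start with the module nearest.

```bash
python3 -c "
from h import *
plan((446.5,160.2,110,15.6),(446.5,160.2,36,15.6))"
```

```text
t 10.68 tcp [499.4 151.8 238.6] yang -0.3 w 87.3 tilt 0.07
(446.5, 160.2, 110, 15.6) -> [ 0.8  -5.3  12.86] -15.9
(446.5, 160.2, 36, 15.6) -> [ 0.79 -5.3  20.26] -15.9
```

Request:
play_rows([
  [0.75, 0.4, -2.5, 4, -8],
  [0.75, 0.8, -5.3, 8, -15.9],
  [0.75, 0.8, -5.3, 11, -15.9],
  [0.75, 0.8, -5.3, 11, -15.9],
  [0.75, 0.8, -5.3, 11, -15.9],
])

```text
time: 11.3
tcp_pos: [446.8, 163.8, 129.1]
ee_rot: [0.602, 0.798, 0.0, 0.0]
ft_force: [1.3, 0.6, 0.5]
width: 65.4
grip_force: 0.0
```

```bash
cat >> h.py <<'E'
def wmods(lo=30,hi=55,save=None):
    s=read_state();i,d=snapshot("wrist");C=cloud("wrist",d,s)
    if save: cv2.imwrite(save,i)
    C[(d<100)|(np.hypot(*(C[...,:2]-s["tcp_pos"][:2]).transpose(2,0,1))>80)]=0
    for P in blobs(C,(C[...,2]>lo)&(C[...,2]<hi),300): print(rect(P),len(P),np.median(P[:,2]).round(1))
E
python3 -c "
from h import *
wmods()
plan((446.5,160.2,36,15.6))"
```

```text
(array([445.5, 162.3]), array([34. , 34.2]), -74.8) 3347 42.3
t 11.35 tcp [447.1 163.8 129.4] yang 15.9 w 65.5 tilt 0.1
(446.5, 160.2, 36, 15.6) -> [-0.33 -0.17  9.34] 0.3
```

Request:
play_rows([
  [0.75, -0.2, -0.16, 4, 0],
  [0.75, -0.2, -0.16, 7, 0],
  [0.75, -0.2, -0.16, 9, 0],
  [0.75, -0.2, -0.16, 9.3, 0],
  [0.75, -0.2, -0.16, 9.3, 0],
  [0, -0.2, -0.16, 9.3, 0],
  [0, -0.2, -0.16, 9.3, 0],
  [0, -0.2, -0.16, 9.3, 0],
], squeeze=7)

```text
time: 12.35
tcp_pos: [445.3, 160.8, 35.5]
ee_rot: [0.603, 0.798, 0.0, 0.0]
ft_force: [0.8, 0.9, 0.4]
width: 42.5
grip_force: 0.0
```

Request:
play_rows([
  [0, 0, 0, 0, 0],
  [0, 0, 0, 0, 0],
  [0, 0, 0, 0, 0],
  [0, 0, 0, -1, 0],
  [0, 0, 0, -4, 0],
  [0, 0, 0, -8, 0],
  [0, 0, 0, -11, 0],
  [0, 0, 0, -12, 0],
])

```text
time: 13.35
tcp_pos: [445.8, 160.9, 157.0]
ee_rot: [0.603, 0.798, 0.001, 0.0]
ft_force: [-0.9, 0.4, -0.7]
width: 33.5
grip_force: 7.0
```

```bash
python3 -c "
from h import *
plan((470,-100,150,0),(424,-286,150,0),(424,-286,44,0))
i,d=snapshot('top');C=cloud('top',d);cv2.imwrite('pics/t3.png',i)
C[C[...,1]>-180]=0
P=C[(C[...,2]>60)&(C[...,2]<69)];print(rect(P),len(P)); i,d=snapshot('side');C=cloud('side',d);C[C[...,1]>-180]=0
P=C[(C[...,2]>60)&(C[...,2]<69)];print(rect(P),len(P))"
```

```text
t 13.35 tcp [445.8 160.9 157. ] yang 15.9 w 33.5 tilt 0.17
(470, -100, 150, 0) -> [-25.76  -4.82   0.66] 15.9
(424, -286, 150, 0) -> [-42.39 -14.34   0.61] 15.9
(424, -286, 44, 0) -> [-42.4  -14.37  11.21] 15.9
(array([ 494.8, -260.6]), array([123. , 242.3]), 0.1) 804
(array([ 492.4, -260.5]), array([126.9, 244.4]), -0.1) 1369
```

Request:
play_rows([
  [0, -4, -0.7, 0.2, 0],
  [0, -9, -1.6, 0.2, 5],
  [0, -14, -2.6, 0.2, 10],
  [0, -19, -3.5, 0.2, 15.9],
  [0, -24, -4.5, 0.2, 15.9],
  [0, -28, -6, 0.3, 15.9],
  [0, -32, -8.4, 0.3, 15.9],
  [0, -36, -10.6, 0.3, 15.9],
])

```text
time: 14.45
tcp_pos: [440.4, -215.8, 150.8]
ee_rot: [0.707, 0.707, -0.001, -0.001]
ft_force: [0.4, -0.0, -1.1]
width: 33.7
grip_force: 7.0
```

```bash
python3 -c "
from h import *
plan((423.5,-286,150,0),(423.5,-286,44,0))"
```

```text
t 14.45 tcp [ 440.4 -215.8  150.8] yang -0.0 w 33.7 tilt 0.11
(423.5, -286, 150, 0) -> [-7.02 -1.69  0.09] -0.0
(423.5, -286, 44, 0) -> [-7.01 -1.67 10.69] -0.0
```

Request:
play_rows([
  [0, -3.5, -0.9, 0, 0],
  [0, -6.5, -1.6, 0, 0],
  [0, -6.7, -1.7, 2, 0],
  [0, -6.7, -1.7, 4, 0],
  [0, -6.7, -1.7, 5, 0],
  [0, -6.7, -1.7, 5, 0],
])

```text
time: 15.2
tcp_pos: [423.9, -281.4, 101.1]
ee_rot: [0.707, 0.707, -0.001, -0.001]
ft_force: [0.6, -0.8, 0.2]
width: 33.7
grip_force: 7.0
```

```bash
python3 -c "
from h import *
plan((423.5,-286,44,0))
s=read_state();i,d=snapshot('wrist');cv2.imwrite('pics/w3.png',i)
C=cloud('wrist',d,s);P=C[(C[...,2]>60)&(C[...,2]<69)&(C[...,1]<-180)&(C[...,1]>-330)&(d>100)];print(rect(P),P.min(0),P.max(0))"
```

```text
t 15.2 tcp [ 423.9 -281.4  101.1] yang -0.0 w 33.7 tilt 0.14
(423.5, -286, 44, 0) -> [-0.46 -0.03  5.71] -0.0
(array([ 468.8, -244.7]), array([ 91.1, 195.8]), 0.3) [ 370.68264453 -290.76621382   60.00480384] [ 566.41490703 -199.01378804   68.33555943]
```

View pics/w3.png

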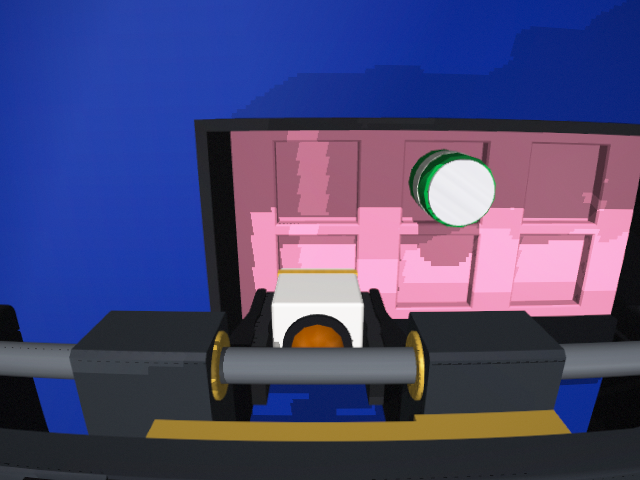

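Module held upright above the pocket column; canister in the middle of the far row, box geometry agrees.

Request:
play_rows([
  [0, -0.45, 0, 0, 0],
  [0, -0.45, 0, 1.5, 0],
  [0, -0.45, 0, 3, 0],
  [0, -0.45, 0, 4.3, 0],
  [0, -0.45, 0, 5, 0],
  [0, -0.45, 0, 5.3, 0],
  [0, -0.45, 0, 5.3, 0],
])

```text
time: 16.12
tcp_pos: [424.7, -286.3, 49.1]
ee_rot: [0.707, 0.707, -0.0, 0.0]
ft_force: [0.6, -0.4, -2.1]
width: 34.0
grip_force: 7.0
```

```bash
python3 -c "
from h import *
plan((423.5,-286,43.6,0));print(read_state()['ft_force'])"
```

```text
t 16.12 tcp [ 424.7 -286.3   49.1] yang -0.0 w 34.0 tilt 0.01
(423.5, -286, 43.6, 0) -> [ 0.03 -0.12  0.55] -0.0
[ 0.58305781 -0.41033947 -2.13604046]
```

Request:
play_rows([
  [0, 0, -0.05, 0.25, 0],
  [0, 0, -0.05, 0.45, 0],
  [0, 0, -0.05, 0.5, 0],
  [0, 0, -0.05, 0.5, 0],
])

```text
time: 16.62
tcp_pos: [424.2, -286.2, 44.1]
ee_rot: [0.707, 0.707, -0.0, 0.0]
ft_force: [-0.2, -0.1, 0.0]
width: 34.1
grip_force: 7.0
```

Request:
play_rows([
  [0.57, 0, 0, 0, 0],
  [0.57, 0, 0, 0, 0],
  [0.57, 0, 0, 0, 0],
  [0.57, 0, 0, 0, 0],
  [0.57, 0, 0, -2, 0],
  [0.57, 0, 0, -6, 0],
  [0.57, 0, 0, -12, 0],
  [0.57, 0, 0, -14, 0],
])

```text
time: 17.62
tcp_pos: [425.2, -287.1, 187.1]
ee_rot: [0.707, 0.707, 0.001, 0.002]
ft_force: [0.8, 0.1, -0.3]
width: 49.6
grip_force: 0.0
```

```bash
cat > nxt.py <<'E'
from h import *
import sys
i,d=snapshot("top");C=cloud("top",d)
m=(C[...,0]>350)&(C[...,0]<660)&(abs(C[...,1])<240)&(C[...,1]>-190);D=C.copy();D[~m]=0
for o in mods(D):
    if max(o[0][1])<60: print(o)
C[C[...,1]>-203]=0;C[C[...,1]<-320]=0
hsv=cv2.cvtColor(i,cv2.COLOR_BGR2HSV)
print("box",[rect(P)+(np.median(P[:,2]).round(1),) for P in blobs(C,(C[...,2]>43)&(C[...,2]<58)&(hsv[...,2]>90)&(C[...,0]<600)&(C[...,0]>390),40)])
E
python3 nxt.py; python3 -c "
from h import *
plan((470,-100,170,None))"
```

```text
((array([582.8, -43. ]), array([34.1, 34.5]), -55.2), 234, 40.6)
((array([580.3,  68.6]), array([33.4, 35.2]), 28.0), 235, 41.0)
((array([479.7,  73.3]), array([34.1, 34.4]), -22.3), 244, 40.9)
((array([477. , -38.2]), array([34.1, 34.4]), -39.5), 247, 40.7)
box [(array([ 492.9, -234.1]), array([33.3, 33.7]), -46.5, np.float64(47.3)), (array([ 426. , -285.1]), array([32.6, 33.4]), 88.7, np.float64(49.0))]
t 17.68 tcp [ 425.7 -287.4  188.2] yang -0.0 w 49.5 tilt 0.31
(470, -100, 170, None) -> [18.74  4.41  1.83] 0
```

Request:
play_rows([
  [0.75, 4, 0.5, 0, 0],
  [0.75, 9, 1.5, 0.5, 10],
  [0.75, 14, 2.5, 1.5, 20],
  [0.75, 19, 3.5, 3, 30],
  [0.75, 23, 4.5, 5, 39.5],
  [0.75, 24.9, 5, 7, 39.5],
  [0.75, 24.9, 5, 7, 39.5],
  [0.75, 24.9, 5, 7, 39.5],
])

```text
time: 18.68
tcp_pos: [474.1, -38.4, 114.4]
ee_rot: [0.905, 0.426, -0.0, 0.0]
ft_force: [0.1, 0.1, 0.2]
width: 65.2
grip_force: 0.0
```

```bash
python3 -c "
from h import *
wmods()
plan((475.8,-38,36,-39.5))"
```

```text
(array([475.7, -37.1]), array([34.1, 34.6]), 50.9) 3789 42.4
t 18.73 tcp [474.3 -38.5 114.7] yang -39.6 w 65.3 tilt 0.04
(475.8, -38, 36, -39.5) -> [0.13 0.08 7.87] -0.1
```

Request:
play_rows([
  [0.75, 0.15, 0.07, 3, 0],
  [0.75, 0.15, 0.07, 6, 0],
  [0.75, 0.15, 0.07, 7.5, 0],
  [0.75, 0.15, 0.07, 7.85, 0],
  [0.6, 0.15, 0.07, 7.85, 0],
  [0, 0.15, 0.07, 7.85, 0],
  [0, 0.15, 0.07, 7.85, 0],
  [0, 0.15, 0.07, 7.85, 0],
])

```text
time: 19.73
tcp_pos: [476.0, -36.3, 35.9]
ee_rot: [0.904, 0.427, 0.0, 0.0]
ft_force: [-0.8, 0.1, 3.7]
width: 34.2
grip_force: 7.0
```

Request:
play_rows([
  [0, 0, 0, 0, 0],
  [0, 0, 0, 0, 0],
  [0, 0, 0, 0, 0],
  [0, 0, 0, -1, 0],
  [0, 0, 0, -4, 0],
  [0, 0, 0, -8, 0],
  [0, 0, 0, -11, 0],
  [0, 0, 0, -12, 0],
])

```text
time: 20.72
tcp_pos: [476.5, -36.4, 157.3]
ee_rot: [0.904, 0.426, 0.001, -0.0]
ft_force: [0.6, -0.4, -1.4]
width: 34.0
grip_force: 7.0
```

```bash
python3 -c "
from h import *
plan((492.5,-286,150,0))"
```

```text
t 20.73 tcp [476.5 -36.4 157.3] yang -39.5 w 34.0 tilt 0.17
(492.5, -286, 150, 0) -> [-18.24  17.11   0.71] -39.5
```

Request:
play_rows([
  [0, -2.5, 2.4, 0, 0],
  [0, -6, 5.6, 0, -10],
  [0, -9.5, 8.9, 0, -20],
  [0, -13, 12.2, 0.3, -30],
  [0, -16, 15, 0.5, -39.5],
  [0, -18.2, 17.1, 0.7, -39.5],
  [0, -18.2, 17.1, 4, -39.5],
  [0, -18.2, 17.1, 5, -39.5],
])

```text
time: 21.72
tcp_pos: [490.2, -285.3, 103.1]
ee_rot: [0.708, 0.707, -0.001, -0.002]
ft_force: [-0.7, 0.1, -0.9]
width: 34.0
grip_force: 7.0
```

Request:
play_rows([
  [0, 0, 0, 0, 0],
  [0, 0, 0, 0, 0],
])

```text
time: 21.98
tcp_pos: [492.5, -285.3, 106.4]
ee_rot: [0.707, 0.707, 0.0, 0.0]
ft_force: [0.4, 0.2, -1.0]
width: 34.2
grip_force: 7.0
```

```bash
python3 -c "
from h import *
plan((492.5,-286,43.9,0))"
```

```text
t 21.98 tcp [ 492.5 -285.3  106.4] yang 0.0 w 34.2 tilt 0.06
(492.5, -286, 43.9, 0) -> [-0.07 -0.    6.25] 0.0
```

Request:
play_rows([
  [0, -0.05, 0, 2, 0],
  [0, -0.05, 0, 4, 0],
  [0, -0.05, 0, 5.2, 0],
  [0, -0.05, 0, 5.7, 0],
  [0, -0.05, 0, 5.95, 0],
  [0, -0.05, 0, 6.1, 0],
  [0, -0.05, 0, 6.2, 0],
  [0, -0.05, 0, 6.2, 0],
])

```text
time: 22.98
tcp_pos: [492.1, -286.3, 44.0]
ee_rot: [0.707, 0.707, 0.0, 0.0]
ft_force: [-0.6, -0.6, 1.8]
width: 34.0
grip_force: 7.0
```

```bash
python3 -c "
from h import *
plan((492.5,-286,43.9,0));print(read_state()['ft_force'])"
```

```text
t 22.98 tcp [ 492.1 -286.3   44. ] yang -0.0 w 34.0 tilt 0.04
(492.5, -286, 43.9, 0) -> [0.03 0.04 0.01] -0.0
[-0.55570172 -0.60526798  1.773786  ]
```

Request:
play_rows([
  [0.57, 0, 0, 0, 0],
  [0.57, 0, 0, 0, 0],
  [0.57, 0, 0, 0, 0],
  [0.57, 0, 0, 0, 0],
  [0.57, 0, 0, -2, 0],
  [0.57, 0, 0, -6, 0],
  [0.57, 0, 0, -12, 0],
  [0.57, 0, 0, -14, 0],
])

```text
time: 23.98
tcp_pos: [492.9, -287.5, 188.2]
ee_rot: [0.707, 0.707, 0.001, 0.002]
ft_force: [-0.7, 0.3, -0.6]
width: 49.5
grip_force: 0.0
```

```bash
python3 nxt.py; python3 -c "
from h import *
plan((478.4,73.5,110,-22.3))"
```

```text
((array([582.6, -43.1]), array([34.3, 34.5]), 34.8), 236, 40.8)
((array([580.6,  68.6]), array([34.2, 34.5]), -61.2), 235, 41.0)
((array([479.3,  73.3]), array([33.8, 34. ]), -22.0), 242, 40.7)
box [(array([ 493.5, -234.2]), array([33.7, 34.1]), 67.5, np.float64(47.1)), (array([ 493.1, -285.8]), array([32.7, 33.9]), -1.3, np.float64(49.6))]
t 24.02 tcp [ 493.4 -287.6  189. ] yang -0.0 w 49.5 tilt 0.36
(478.4, 73.5, 110, -22.3) -> [36.12 -1.58  7.84] 22.3
```

Request:
play_rows([
  [0.75, 5, -0.2, 0, 0],
  [0.75, 11, -0.5, 0, 0],
  [0.75, 17, -0.7, 0.5, 5],
  [0.75, 23, -1, 1.5, 10],
  [0.75, 29, -1.2, 3, 16],
  [0.75, 34, -1.5, 5, 22.3],
  [0.75, 36.1, -1.6, 7, 22.3],
  [0.75, 36.1, -1.6, 7.5, 22.3],
])

```text
time: 25.02
tcp_pos: [474.8, 76.0, 107.5]
ee_rot: [0.83, 0.558, -0.001, -0.0]
ft_force: [0.8, -1.1, 0.4]
width: 65.5
grip_force: 0.0
```

Request:
play_rows([
  [0.75, 0, 0, 0, 0],
  [0.75, 0, 0, 0, 0],
])

```text
time: 25.28
tcp_pos: [476.5, 73.6, 109.3]
ee_rot: [0.831, 0.556, 0.0, 0.0]
ft_force: [0.1, -0.3, -0.0]
width: 65.2
grip_force: 0.0
```

```bash
python3 -c "
from h import *
wmods()
plan((478.4,73.8,36,-22.2))"
```

```text
(array([478.3,  75.1]), array([34.1, 34.2]), 67.9) 3948 42.4
t 25.32 tcp [476.5  73.8 109.3] yang -22.4 w 65.2 tilt 0.06
(478.4, 73.8, 36, -22.2) -> [0.07 0.17 7.33] -0.2
```

Request:
play_rows([
  [0.75, 0.1, 0.15, 3, 0],
  [0.75, 0.1, 0.15, 5.5, 0],
  [0.75, 0.1, 0.15, 7, 0],
  [0.75, 0.1, 0.15, 7.3, 0],
  [0.6, 0.1, 0.15, 7.3, 0],
  [0, 0.1, 0.15, 7.3, 0],
  [0, 0.1, 0.15, 7.3, 0],
  [0, 0.1, 0.15, 7.3, 0],
])

```text
time: 26.32
tcp_pos: [477.9, 75.3, 35.9]
ee_rot: [0.831, 0.557, 0.0, 0.0]
ft_force: [-0.3, -0.1, 3.2]
width: 33.7
grip_force: 7.0
```

Request:
play_rows([
  [0, 0, 0, 0, 0],
  [0, 0, 0, 0, 0],
  [0, 0, 0, 0, 0],
  [0, 0, 0, -1, 0],
  [0, 0, 0, -4, 0],
  [0, 0, 0, -8, 0],
  [0, 0, 0, -11, 0],
  [0, 0, 0, -12, 0],
])

```text
time: 27.32
tcp_pos: [478.4, 75.4, 157.4]
ee_rot: [0.831, 0.557, 0.001, -0.0]
ft_force: [-0.2, 0.4, -1.5]
width: 33.7
grip_force: 7.0
```

```bash
python3 -c "
from h import *
plan((562.5,-286,150,0))"
```

```text
t 27.32 tcp [478.4  75.4 157.4] yang -22.3 w 33.7 tilt 0.16
(562.5, -286, 150, 0) -> [-30.24  21.5    0.7 ] -22.3
```

Request:
play_rows([
  [0, -3, 2.1, 0, 0],
  [0, -7, 5, 0, -4],
  [0, -11.5, 8.2, 0, -8],
  [0, -16, 11.4, 0, -12],
  [0, -20.5, 14.6, 0, -16],
  [0, -25, 17.8, 0, -22.3],
  [0, -28.5, 20.3, 0.3, -22.3],
  [0, -30.2, 21.5, 0.7, -22.3],
])

```text
time: 28.32
tcp_pos: [561.0, -288.8, 147.4]
ee_rot: [0.708, 0.706, -0.001, -0.0]
ft_force: [0.3, 0.7, -1.2]
width: 34.0
grip_force: 7.0
```

Request:
play_rows([
  [0, 0, 0, 1, 0],
  [0, 0, 0, 3, 0],
  [0, 0, 0, 4, 0],
  [0, 0, 0, 4, 0],
  [0, 0, 0, 4, 0],
])

```text
time: 28.95
tcp_pos: [562.3, -285.5, 109.0]
ee_rot: [0.707, 0.707, 0.0, 0.0]
ft_force: [-0.2, 0.2, -0.0]
width: 34.1
grip_force: 7.0
```

```bash
python3 -c "
from h import *
plan((562.5,-286,43.9,0))"
```

```text
t 28.95 tcp [ 562.3 -285.5  109. ] yang 0.0 w 34.1 tilt 0.03
(562.5, -286, 43.9, 0) -> [-0.05  0.02  6.51] 0.0
```

Request:
play_rows([
  [0, -0.05, 0, 2, 0],
  [0, -0.05, 0, 4, 0],
  [0, -0.05, 0, 5.4, 0],
  [0, -0.05, 0, 5.9, 0],
  [0, -0.05, 0, 6.2, 0],
  [0, -0.05, 0, 6.4, 0],
  [0, -0.05, 0, 6.5, 0],
  [0, -0.05, 0, 6.5, 0],
])

```text
time: 29.95
tcp_pos: [562.2, -286.4, 44.0]
ee_rot: [0.707, 0.707, 0.0, 0.0]
ft_force: [0.1, 0.2, 0.5]
width: 33.9
grip_force: 7.0
```

```bash
python3 -c "
from h import *
plan((562.5,-286,43.9,0));print(read_state()['ft_force'])"
```

```text
t 29.95 tcp [ 562.2 -286.4   44. ] yang -0.0 w 33.9 tilt 0.04
(562.5, -286, 43.9, 0) -> [0.04 0.03 0.01] -0.0
[0.09393551 0.21464963 0.46862971]
```

Request:
play_rows([
  [0.57, 0, 0, 0, 0],
  [0.57, 0, 0, 0, 0],
  [0.57, 0, 0, 0, 0],
  [0.57, 0, 0, 0, 0],
  [0.57, 0, 0, -2, 0],
  [0.57, 0, 0, -6, 0],
  [0.57, 0, 0, -12, 0],
  [0.57, 0, 0, -14, 0],
])

```text
time: 30.95
tcp_pos: [563.1, -287.7, 188.7]
ee_rot: [0.707, 0.707, 0.001, 0.003]
ft_force: [-0.2, 0.4, 0.6]
width: 49.6
grip_force: 0.0
```

```bash
python3 nxt.py; python3 -c "
from h import *
plan((581.4,-42.8,110,34.9),(581.4,-42.8,110,-55.1))"
```

```text
((array([582.3, -42.7]), array([34.3, 34.4]), -55.7), 233, 40.7)
((array([580.7,  68.8]), array([33.8, 34.8]), 27.7), 235, 41.1)
box []
t 31.0 tcp [ 563.5 -287.8  189.6] yang -0.0 w 50.1 tilt 0.39
(581.4, -42.8, 110, 34.9) -> [24.51  1.72  7.92] -34.9
(581.4, -42.8, 110, -55.1) -> [24.51  1.72  7.92] 55.1
```

Request:
play_rows([
  [0.75, 4, 0.3, 0, 0],
  [0.75, 9, 0.7, 0, -9],
  [0.75, 14, 1, 1, -18],
  [0.75, 19, 1.4, 3, -27],
  [0.75, 23, 1.6, 5, -34.9],
  [0.75, 24.5, 1.75, 7.5, -34.9],
  [0.75, 24.5, 1.75, 7.5, -34.9],
  [0.75, 24.5, 1.75, 7.5, -34.9],
])

```text
time: 32.0
tcp_pos: [579.6, -42.7, 109.3]
ee_rot: [0.463, 0.886, -0.0, 0.0]
ft_force: [-0.5, -0.6, 0.7]
width: 65.5
grip_force: 0.0
```

```bash
python3 -c "
from h import *
wmods()
plan((581.5,-42,36,34.9))"
```

```text
(array([581.1, -41.7]), array([34.1, 34.6]), -54.9) 3924 42.3
t 32.05 tcp [579.8 -42.9 109.7] yang 34.8 w 64.9 tilt 0.07
(581.5, -42, 36, 34.9) -> [-0.01  0.18  7.37] -0.1
```

Request:
play_rows([
  [0.75, 0, 0.18, 3, 0],
  [0.75, 0, 0.18, 5.5, 0],
  [0.75, 0, 0.18, 7, 0],
  [0.75, 0, 0.18, 7.35, 0],
  [0.6, 0, 0.18, 7.35, 0],
  [0, 0, 0.18, 7.35, 0],
  [0, 0, 0.18, 7.35, 0],
  [0, 0, 0.18, 7.35, 0],
])

```text
time: 33.05
tcp_pos: [581.1, -40.2, 35.4]
ee_rot: [0.463, 0.887, 0.0, 0.0]
ft_force: [-0.3, -0.3, 2.6]
width: 34.0
grip_force: 7.0
```

Request:
play_rows([
  [0, 0, 0, 0, 0],
  [0, 0, 0, 0, 0],
  [0, 0, 0, 0, 0],
  [0, 0, 0, -1, 0],
  [0, 0, 0, -4, 0],
  [0, 0, 0, -8, 0],
  [0, 0, 0, -11, 0],
  [0, 0, 0, -12, 0],
])

```text
time: 34.05
tcp_pos: [581.8, -40.4, 157.0]
ee_rot: [0.463, 0.887, 0.001, 0.001]
ft_force: [0.8, -0.3, -1.0]
width: 34.3
grip_force: 7.0
```

```bash
python3 -c "
from h import *
plan((562.5,-234,150,0))"
```

```text
t 34.05 tcp [581.8 -40.4 157. ] yang 34.9 w 34.3 tilt 0.16
(562.5, -234, 150, 0) -> [-14.78 -12.65   0.69] 34.9
```

Request:
play_rows([
  [0, -3, -2.6, 0, 8],
  [0, -6.5, -5.6, 0, 17],
  [0, -10, -8.6, 0, 26],
  [0, -13, -11.1, 0, 34.9],
  [0, -14.8, -12.65, 0.5, 34.9],
  [0, -14.8, -12.65, 2.5, 34.9],
  [0, -14.8, -12.65, 4.7, 34.9],
  [0, -14.8, -12.65, 4.7, 34.9],
])

```text
time: 35.05
tcp_pos: [560.6, -232.0, 105.3]
ee_rot: [0.707, 0.708, -0.001, -0.002]
ft_force: [0.4, -0.3, -0.7]
width: 33.9
grip_force: 7.0
```

Request:
play_rows([
  [0, 0, 0, 0, 0],
  [0, 0, 0, 0, 0],
])

```text
time: 35.3
tcp_pos: [562.4, -233.8, 108.8]
ee_rot: [0.707, 0.707, 0.0, 0.0]
ft_force: [0.7, 0.2, -0.8]
width: 34.1
grip_force: 7.0
```

```bash
python3 -c "
from h import *
plan((562.5,-234,43.5,0))"
```

```text
t 35.3 tcp [ 562.4 -233.8  108.8] yang 0.0 w 34.1 tilt 0.06
(562.5, -234, 43.5, 0) -> [-0.02  0.    6.53] 0.0
```

Request:
play_rows([
  [0, 0, 0, 2, 0],
  [0, 0, 0, 4, 0],
  [0, 0, 0, 5.4, 0],
  [0, 0, 0, 5.9, 0],
  [0, 0, 0, 6.2, 0],
  [0, 0, 0, 6.4, 0],
  [0, 0, 0, 6.5, 0],
  [0, 0, 0, 6.5, 0],
])

```text
time: 36.3
tcp_pos: [562.1, -234.1, 43.4]
ee_rot: [0.707, 0.707, 0.0, 0.0]
ft_force: [0.2, 0.6, 0.7]
width: 34.0
grip_force: 7.0
```

```bash
python3 -c "
from h import *
plan((562.5,-234,43.5,0));print(read_state()['ft_force'])"
```

```text
t 36.3 tcp [ 562.1 -234.1   43.4] yang -0.0 w 34.0 tilt 0.03
(562.5, -234, 43.5, 0) -> [ 0.01  0.04 -0.01] -0.0
[0.16650423 0.56836787 0.70765476]
```

Request:
play_rows([
  [0.57, 0, 0, 0, 0],
  [0.57, 0, 0, 0, 0],
  [0.57, 0, 0, 0, 0],
  [0.57, 0, 0, 0, 0],
  [0.57, 0, 0, -2, 0],
  [0.57, 0, 0, -6, 0],
  [0.57, 0, 0, -12, 0],
  [0.57, 0, 0, -14, 0],
])

```text
time: 37.3
tcp_pos: [563.1, -235.4, 188.0]
ee_rot: [0.707, 0.707, 0.002, 0.002]
ft_force: [0.4, 0.3, -0.7]
width: 49.5
grip_force: 0.0
```

```bash
python3 nxt.py; python3 -c "
from h import *
plan((579.4,69.2,110,28))"
```

```text
((array([580.2,  68.4]), array([34. , 36.3]), 28.0), 233, 40.6)
box []
t 37.35 tcp [ 563.5 -235.3  188.8] yang -0.0 w 49.6 tilt 0.38
(579.4, 69.2, 110, 28) -> [30.46  1.51  7.86] -28.0
```

Request:
play_rows([
  [0.75, 5, 0.2, 0, 0],
  [0.75, 11, 0.5, 0, -7],
  [0.75, 17, 0.8, 1, -14],
  [0.75, 23, 1.1, 3, -21],
  [0.75, 28, 1.4, 5, -28],
  [0.75, 30.5, 1.55, 7.5, -28],
  [0.75, 30.5, 1.55, 7.5, -28],
  [0.75, 30.5, 1.55, 7.5, -28],
])

```text
time: 38.35
tcp_pos: [577.5, 69.5, 108.5]
ee_rot: [0.516, 0.857, -0.0, 0.0]
ft_force: [-0.1, 0.2, -0.2]
width: 65.1
grip_force: 0.0
```

Request:
play_rows([
  [0.75, 0, 0, 0, 0],
])

```text
time: 38.48
tcp_pos: [578.0, 69.3, 109.1]
ee_rot: [0.516, 0.857, 0.0, 0.001]
ft_force: [0.7, -0.2, 0.2]
width: 65.4
grip_force: 0.0
```

```bash
python3 -c "
from h import *
wmods()
plan((579.4,69.3,36,28))"
```

```text
(array([578.9,  70.2]), array([34.2, 34.2]), -62.7) 3913 42.4
t 38.52 tcp [577.9  69.6 109. ] yang 27.9 w 65.2 tilt 0.07
(579.4, 69.3, 36, 28) -> [-0.09  0.11  7.3 ] -0.1
```

Request:
play_rows([
  [0.75, -0.05, 0.1, 3, 0],
  [0.75, -0.05, 0.1, 5.5, 0],
  [0.75, -0.05, 0.1, 7, 0],
  [0.75, -0.05, 0.1, 7.3, 0],
  [0.6, -0.05, 0.1, 7.3, 0],
  [0, -0.05, 0.1, 7.3, 0],
  [0, -0.05, 0.1, 7.3, 0],
  [0, -0.05, 0.1, 7.3, 0],
])

```text
time: 39.52
tcp_pos: [578.7, 71.1, 35.4]
ee_rot: [0.515, 0.857, 0.0, 0.0]
ft_force: [-0.0, -0.3, 2.6]
width: 34.1
grip_force: 7.0
```

Request:
play_rows([
  [0, 0, 0, 0, 0],
  [0, 0, 0, 0, 0],
  [0, 0, 0, 0, 0],
  [0, 0, 0, -1, 0],
  [0, 0, 0, -4, 0],
  [0, 0, 0, -8, 0],
  [0, 0, 0, -11, 0],
  [0, 0, 0, -12, 0],
])

```text
time: 40.52
tcp_pos: [579.3, 71.0, 157.0]
ee_rot: [0.515, 0.857, 0.001, 0.001]
ft_force: [0.4, 0.5, -0.1]
width: 34.1
grip_force: 7.0
```

```bash
python3 -c "
from h import *
plan((490,-150,150,0),(422.8,-234,150,0))"
```

```text
t 40.52 tcp [579.3  71.  157. ] yang 28.0 w 34.1 tilt 0.15
(490, -150, 150, 0) -> [-15.32 -18.26   0.65] 28.0
(422.8, -234, 150, 0) -> [-19.59 -28.13   0.63] 28.0
```

Request:
play_rows([
  [0, -1.6, -2.3, 0, 4],
  [0, -4.2, -6, 0, 9],
  [0, -7, -10, 0, 14],
  [0, -10, -14.3, 0, 19],
  [0, -13, -18.6, 0, 24],
  [0, -16, -22.9, 0, 28],
  [0, -18.4, -26.4, 0.3, 28],
  [0, -19.6, -28.1, 0.6, 28],
])

```text
time: 41.52
tcp_pos: [420.5, -235.8, 148.4]
ee_rot: [0.708, 0.706, -0.0, -0.0]
ft_force: [0.1, 0.2, -0.9]
width: 34.0
grip_force: 7.0
```

Request:
play_rows([
  [0, 0, 0, 1, 0],
  [0, 0, 0, 3, 0],
  [0, 0, 0, 4, 0],
  [0, 0, 0, 4, 0],
  [0, 0, 0, 4, 0],
])

```text
time: 42.15
tcp_pos: [422.7, -233.9, 109.4]
ee_rot: [0.707, 0.707, -0.0, 0.0]
ft_force: [0.1, -0.7, -1.2]
width: 34.1
grip_force: 7.0
```

```bash
python3 -c "
from h import *
plan((422.8,-234,43.5,0))"
```

```text
t 42.15 tcp [ 422.7 -233.9  109.4] yang 0.0 w 34.1 tilt 0.02
(422.8, -234, 43.5, 0) -> [-0.01  0.    6.59] 0.0
```

Request:
play_rows([
  [0, 0, 0, 2, 0],
  [0, 0, 0, 4, 0],
  [0, 0, 0, 5.4, 0],
  [0, 0, 0, 5.9, 0],
  [0, 0, 0, 6.2, 0],
  [0, 0, 0, 6.45, 0],
  [0, 0, 0, 6.55, 0],
  [0, 0, 0, 6.55, 0],
])

```text
time: 43.15
tcp_pos: [422.5, -234.0, 43.7]
ee_rot: [0.707, 0.707, 0.0, 0.0]
ft_force: [1.2, 0.6, -1.9]
width: 33.9
grip_force: 7.0
```

```bash
python3 -c "
from h import *
plan((422.5,-234,43.5,0));print(read_state()['ft_force'])"
```

```text
t 43.15 tcp [ 422.5 -234.    43.7] yang -0.0 w 33.9 tilt 0.02
(422.5, -234, 43.5, 0) -> [-0.   -0.    0.02] -0.0
[ 1.18229959  0.61110883 -1.85112678]
```

Request:
play_rows([
  [0, 0, 0, 0.03, 0],
  [0.57, 0, 0, 0.03, 0],
  [0.57, 0, 0, 0.03, 0],
  [0.57, 0, 0, 0.03, 0],
  [0.57, 0, 0, 0, 0],
  [0.57, 0, 0, -4, 0],
  [0.57, 0, 0, -10, 0],
  [0.57, 0, 0, -16, 0],
])

```text
time: 44.15
tcp_pos: [421.9, -234.2, 205.0]
ee_rot: [0.707, 0.707, -0.001, -0.0]
ft_force: [1.9, 0.7, 0.4]
width: 49.6
grip_force: 0.0
```

Request:
play_rows([
  [1, 6, 2, 0, 0],
  [1, 12, 4, 0, 0],
  [1, 18, 6, 0, 0],
  [1, 24, 7, 0, 0],
  [1, 30, 7.6, 0, 0],
  [1, 36, 7.6, 0, 0],
  [1, 42, 7.6, 0, 0],
  [1, 45, 7.6, 0, 0],
])

```text
time: 45.15
tcp_pos: [497.6, 219.8, 203.2]
ee_rot: [0.706, 0.708, -0.0, -0.0]
ft_force: [0.3, -0.7, -0.2]
width: 86.9
grip_force: 0.0
```

```bash
python3 nxt.py; python3 - <<'E'
from h import *
plan((499,335,140,0))
i,d=snapshot("top");cv2.imwrite("pics/t9.png",cv2.resize(i[200:350,400:520],None,fx=4,fy=4))
C=cloud("top",d);hsv=cv2.cvtColor(i,cv2.COLOR_BGR2HSV)
m=(C[...,2]>10.5)&(C[...,2]<16)&(C[...,1]>230)&(C[...,0]<650);print([rect(P) for P in blobs(C,m,300)])
m=(C[...,2]>38)&(C[...,2]<50)&(C[...,1]>230)&(C[...,0]<600);print([rect(P) for P in blobs(C,m,50)])
E
```

```text
box [(array([ 562.4, -236.6]), array([34.6, 34.7]), 89.4, np.float64(48.9)), (array([ 562.2, -286.3]), array([34. , 34.4]), 88.0, np.float64(49.1)), (array([ 492.8, -233.9]), array([33.4, 34. ]), -46.5, np.float64(47.3)), (array([ 492.8, -286.7]), array([33.7, 34.2]), 88.8, np.float64(48.7)), (array([ 428.3, -281.6]), array([32.7, 35.4]), 89.5, np.float64(49.3)), (array([ 424.3, -235.9]), array([32.7, 34.5]), -89.8, np.float64(49.3))]
t 45.2 tcp [497.2 223.1 203.1] yang 0.4 w 87.1 tilt 0.06
(499, 335, 140, 0) -> [11.19  0.26  6.32] 0.4
[]
[]
```

View pics/t9.png

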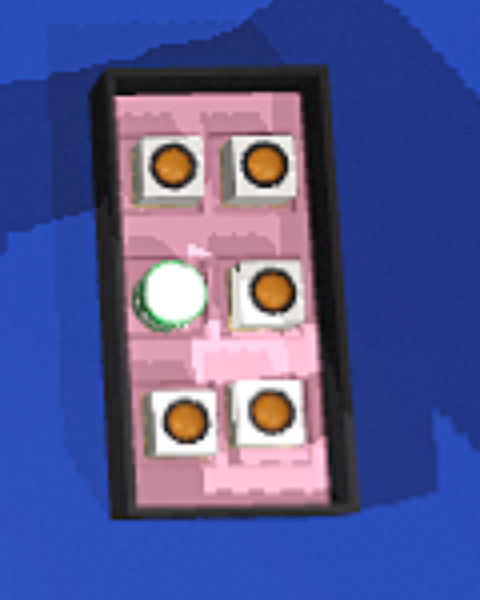

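All five modules and the canister occupy the six pockets (one module slid to its pocket edge, about 7 mm off, upright). Now the lid.

Request:
play_rows([
  [1, 5, 0.1, 0, 0.2],
  [1, 9, 0.2, 2, 0.4],
  [1, 11, 0.25, 5, 0.4],
  [1, 11, 0.25, 7, 0.4],
  [1, 11, 0.25, 7, 0.4],
  [1, 11, 0.25, 7, 0.4],
])

```text
time: 46.0
tcp_pos: [502.0, 324.6, 134.7]
ee_rot: [0.71, 0.704, 0.001, 0.0]
ft_force: [0.5, 0.7, 0.5]
width: 87.0
grip_force: 0.0
```

```bash
python3 - <<'E'
from h import *
plan((499.1,335,38.5,0))
s=read_state();i,d=snapshot("wrist");C=cloud("wrist",d,s)
C[(d<100)]=0
for P in blobs(C,(C[...,2]>38)&(C[...,2]<50),300):print(rect(P),len(P))
for P in blobs(C,(C[...,2]>10)&(C[...,2]<18),3000):print(rect(P),len(P))
E
```

```text
t 46.0 tcp [502.  324.6 134.7] yang -0.5 w 87.0 tilt 0.07
(499.1, 335, 38.5, 0) -> [ 1.03 -0.31  9.62] -0.5
(array([497.9, 336.7]), array([21.7, 39.7]), 89.9) 2394
(array([498. , 335.7]), array([129.1, 248.9]), 0.1) 64490
```

Request:
play_rows([
  [1, 1.03, -0.31, 3, -0.5],
  [1, 1.03, -0.31, 6, -0.5],
  [1, 1.03, -0.31, 8.5, -0.5],
  [1, 1.03, -0.31, 9.4, -0.5],
  [1, 1.03, -0.31, 9.5, -0.5],
  [1, 1.03, -0.31, 9.5, -0.5],
])

```text
time: 46.8
tcp_pos: [498.7, 336.7, 39.8]
ee_rot: [0.707, 0.708, 0.001, 0.0]
ft_force: [0.3, 0.3, 0.3]
width: 86.9
grip_force: 0.0
```

```bash
python3 -c "
from h import *
plan((499.1,335,38.5,0))"
```

```text
t 46.8 tcp [498.7 336.7  39.8] yang 0.1 w 86.9 tilt 0.11
(499.1, 335, 38.5, 0) -> [-0.17  0.04  0.13] 0.1
```

Request:
play_rows([
  [0, -0.15, 0.03, 0.1, 0],
  [0, -0.15, 0.03, 0.1, 0],
  [0, -0.15, 0.03, 0.1, 0],
  [0, -0.15, 0.03, 0.1, 0],
  [0, -0.15, 0.03, 0.1, 0],
  [0, -0.15, 0.03, 0.1, 0],
  [0, -0.15, 0.03, 0.1, 0],
  [0, -0.15, 0.03, 0.1, 0],
], squeeze=25)

```text
time: 47.8
tcp_pos: [498.3, 334.9, 37.5]
ee_rot: [0.707, 0.708, 0.0, 0.0]
ft_force: [-0.1, 0.3, -0.9]
width: 21.6
grip_force: 25.0
```

```bash
python3 -c "
from h import *
plan((499.1,335,38.5,0))"
```

```text
t 47.8 tcp [498.3 334.9  37.5] yang 0.1 w 21.6 tilt 0.01
(499.1, 335, 38.5, 0) -> [ 0.01  0.08 -0.1 ] 0.1
```

Request:
play_rows([
  [0, 0, 0, 0, 0],
  [0, 0, 0, 0, 0],
  [0, 0, 0, 0, 0],
  [0, 0, 0, -1, 0],
  [0, 0, 0, -4, 0],
  [0, 0, 0, -8, 0],
  [0, 0, 0, -12, 0],
  [0, 0, 0, -16, 0],
])

```text
time: 48.8
tcp_pos: [498.0, 334.6, 199.4]
ee_rot: [0.707, 0.708, 0.0, -0.0]
ft_force: [0.6, 0.8, -1.2]
width: 21.8
grip_force: 25.0
```

```bash
python3 -c "
from h import *
plan((493,-260,170,0))"
```

```text
t 48.8 tcp [498.  334.6 199.4] yang 0.1 w 21.8 tilt 0.01
(493, -260, 170, 0) -> [-59.46  -0.59   2.93] 0.1
```

Request:
play_rows([
  [0, -3, 0, 0, 0],
  [0, -7, 0, 0, 0],
  [0, -12, -0.1, 0, 0],
  [0, -17, -0.2, 0, 0],
  [0, -22, -0.3, 0, 0],
  [0, -27, -0.3, 0, 0],
  [0, -31, -0.4, 0, 0],
  [0, -35, -0.4, 0, 0],
])

```text
time: 49.8
tcp_pos: [494.4, -16.7, 198.1]
ee_rot: [0.707, 0.707, 0.0, -0.0]
ft_force: [0.2, 0.1, -1.3]
width: 21.9
grip_force: 25.0
```

Request:
play_rows([
  [0, -5, 0, 0, 0],
  [0, -10, 0, 0, 0],
  [0, -15, 0, 0, 0],
  [0, -20, 0, 0, 0],
  [0, -23, 0, 0, 0],
  [0, -24.4, 0, 1, 0],
  [0, -24.4, 0, 3, 0],
  [0, -24.4, 0, 5, 0],
])

```text
time: 50.8
tcp_pos: [495.2, -258.0, 146.2]
ee_rot: [0.706, 0.708, 0.0, -0.0]
ft_force: [-1.0, 0.5, -1.9]
width: 21.7
grip_force: 25.0
```

Request:
play_rows([
  [0, 0, 0, 0, 0],
  [0, 0, 0, 0, 0],
])

```text
time: 51.05
tcp_pos: [495.4, -258.6, 147.7]
ee_rot: [0.706, 0.708, -0.0, -0.0]
ft_force: [-0.3, -0.1, -1.8]
width: 21.7
grip_force: 25.0
```

```bash
python3 - <<'E'
from h import *
plan((493.2,-260.2,110,0),(493.2,-260.2,93.7,0))
s=read_state();i,d=snapshot("wrist");C=cloud("wrist",d,s);C[d<60]=0
z=s["tcp_pos"][2]-35.5
P=C[(C[...,2]>z+6)&(C[...,2]<z+16)&(abs(C[...,1]+260)<75)];print("lid",rect(P))
print("rim",[rect(P)+(P[:,1].max(),) for P in blobs(C,(C[...,2]>59)&(C[...,2]<68.5),100)])
E
```

```text
t 51.05 tcp [ 495.4 -258.6  147.7] yang 0.1 w 21.7 tilt 0.0
(493.2, -260.2, 110, 0) -> [-0.16 -0.22  3.77] 0.1
(493.2, -260.2, 93.7, 0) -> [-0.16 -0.22  5.4 ] 0.1
lid (array([ 494.5, -257.3]), array([128.9, 249.5]), 0.2)
rim [(array([ 530.2, -199.1]), array([ 0.4, 81.8]), 0.6, np.float64(-198.50839815481046))]
```

Request:
play_rows([
  [0, -0.18, -0.22, 0, 0],
  [0, -0.18, -0.22, 1.5, 0],
  [0, -0.18, -0.22, 3, 0],
  [0, -0.18, -0.22, 4, 0],
  [0, -0.18, -0.22, 4.5, 0],
  [0, -0.18, -0.22, 4.8, 0],
  [0, -0.18, -0.22, 5, 0],
  [0, -0.18, -0.22, 5, 0],
])

```text
time: 52.1
tcp_pos: [493.1, -261.0, 97.7]
ee_rot: [0.707, 0.708, 0.0, 0.0]
ft_force: [-0.4, -0.3, -0.9]
width: 21.9
grip_force: 25.0
```

```bash
python3 -c "
from h import *
plan((493.2,-260.5,93.7,0));print(read_state()['ft_force'])"
```

```text
t 52.1 tcp [ 493.1 -261.    97.7] yang 0.1 w 21.9 tilt 0.02
(493.2, -260.5, 93.7, 0) -> [0.05 0.01 0.4 ] 0.1
[-0.41767376 -0.33496206 -0.8863073 ]
```

Request:
play_rows([
  [0, 0, 0, 0.2, 0],
  [0, 0, 0, 0.35, 0],
  [0, 0, 0, 0.42, 0],
  [0, 0, 0, 0.42, 0],
  [0, 0, 0, 0.42, 0],
])

```text
time: 52.72
tcp_pos: [493.0, -260.9, 93.5]
ee_rot: [0.707, 0.708, 0.0, -0.0]
ft_force: [-2.6, 1.5, 4.8]
width: 21.9
grip_force: 25.0
```

```bash
python3 -c "
from h import *
plan((493.2,-260.5,93.7,0));print(read_state()['ft_force'])"
```

```text
t 52.73 tcp [ 493.  -260.9   93.5] yang 0.1 w 21.9 tilt 0.01
(493.2, -260.5, 93.7, 0) -> [ 0.04  0.02 -0.02] 0.1
[-2.63605283  1.53665385  4.78699167]
```

Seated with light contact; release and back off.

Request:
play_rows([
  [1, 0, 0, 0, 0],
  [1, 0, 0, 0, 0],
  [1, 0, 0, 0, 0],
  [1, 0, 0, 0, 0],
  [1, 0, 0, 0, 0],
  [1, 0, 0, 0, 0],
  [1, 0, 0, -3, 0],
  [1, 0, 0, -8, 0],
])

```text
time: 53.72
tcp_pos: [492.1, -260.4, 173.1]
ee_rot: [0.707, 0.708, -0.001, -0.001]
ft_force: [1.2, -0.2, 0.8]
width: 85.4
grip_force: 0.0
```

Request:
play_rows([
  [1, 4, 0, -5, 0],
  [1, 10, 0, -8, 0],
  [1, 16, 0, -8, 0],
  [1, 22, 0, -8, 0],
  [1, 28, 0, -8, 0],
  [1, 34, 0, -8, 0],
  [1, 34, 0, -8, 0],
  [1, 34, 0, -8, 0],
])

```text
time: 54.72
tcp_pos: [492.5, 78.5, 253.3]
ee_rot: [0.707, 0.708, -0.0, 0.0]
ft_force: [0.1, -1.0, 0.8]
width: 87.1
grip_force: 0.0
```

```bash
python3 - <<'E'
from h import *
plan()
i,d=snapshot("top");cv2.imwrite("pics/tf.png",i);C=cloud("top",d);C[C[...,1]>-150]=0
P=C[(C[...,2]>60)&(C[...,2]<78)];print(rect(P));
A=np.c_[P[:,:2]-P[:,:2].mean(0),np.ones(len(P))];print("plane",np.linalg.lstsq(A,P[:,2],rcond=None)[0])
print("knob",rect(C[(C[...,2]>92)&(C[...,2]<110)]))
E
```

```text
t 54.73 tcp [492.5  78.5 253.3] yang 0.1 w 87.1 tilt 0.03
(array([ 494.5, -259.8]), array([128.7, 247.9]), 0.1)
plane [-1.33941876e-03 -2.34667506e-04  6.87487802e+01]
knob (array([ 494.1, -259.6]), array([22. , 40.6]), 89.8)
```

View pics/tf.png

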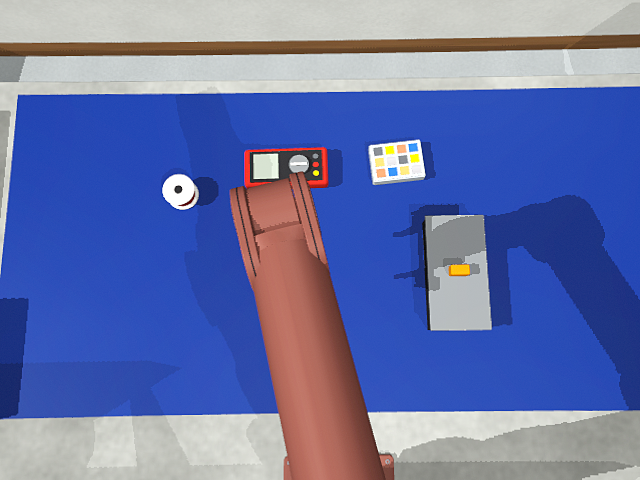

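The lid is closed and level (height 68.7 mm, same as at the start), with the knob at (459,270). The bystanders are unmoved and the robot is clear.

```bash
python3 -c "
from workcell import *
print(job_done())"
```

```text
the job is handed in; nothing more can be done
None
```

I put all five modules upright in their own foam pockets, put the lid back on closed and level, and handed the job in at about 55 s; no verdict came back, and one module sits about 7 mm off its pocket's centre (limit 10 mm).

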